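# Four clicks up on the spray-air box

## Task

On the spray-air control box, push the bar of the large dial round with a fingertip, clockwise as seen from above, exactly four clicks from where it stands, then press the black push button beside it right down and let it spring back. Do it all by gentle pushing: do not grip or lift anything, leave the small knob as it is set, and leave the box and the things on and around it where they are.

Things in the scene. Friction and masses are not known exactly. Their poses are not given: they have to be found in the camera images.
- box: spray-air control box, a grey-topped aluminium box 180 (its x) x 280 (its y) x 82 mm high, 3 kg, standing loose on rubber feet; origin at the centre of its underside, z up; its front, nearest the robot, is its -x side. Top panel at z = 82 mm carries, in box x, y (mm): the large dial at (-12, 62); the push button at (-48, -38); the small knob at (-48, -100); a round pressure gauge, 60 mm across and 16 mm high, at (45, -85); a loose socket near (68, 118)
- dial (a joint): angle of the large click-stop dial from where it stood at the start (rad): 0 at the start, grows as the dial turns clockwise seen from above. It turns endlessly both ways and has 15 clicks a turn (24 degrees, 0.419 rad each); the start is at a click. It takes about 0.14 N m (4 N to 6 N near the end of the bar) to push over the ridge half-way between two clicks; beyond the ridge the dial runs on to the next click by itself and stays there
- dial_axis (a point): point on the large dial's turning axis, level with the top of its bar, 121 mm above the table. The dial is a black disc 80 mm in diameter whose upper face lies 95 mm above the table; across its middle stands an upright grey bar 78 mm long, 14 mm wide and 26 mm high (top 121 mm above the table)
- dial_nose (a point): centre of the white dot on top of the dial's bar, 30 mm out from the axis and at the same height: the bar runs from here through the axis to as far on the other side. At the start it points to within about 1 rad of the box's +x axis
- purge (a joint): travel of the push button (m): 0 released, 0.006 fully down; a spring returns it, 2 N starts it moving and 4 N holds it fully down
- purge_top (a point): centre of the top face of the black round push button, 28 mm in diameter, its top 106 mm above the table, in a steel collar 42 mm across on the box's top panel; pressed straight down
- bleed (a joint): angle of the small knob (rad), to be left as it is: 0 at the start, at its stop, grows clockwise; a round base 32 mm in diameter with a bar grip, its top 124 mm above the table, on the box's top panel at box x, y (-48, -100) mm
- socket: loose steel socket, 24 mm in diameter, 38 mm high, standing on the box's top panel near its back left corner; origin at its underside; not part of the job
- tape: roll of masking tape, 100 mm in diameter, 25 mm high, lying flat left of the box; origin at its underside; not part of the job
- wrench: open-end wrench, 170 mm long, lying in front of the box; not part of the job
- driver: screwdriver, 200 mm long, lying in front of the box; not part of the job
- tin: paint tin, 74 mm in diameter, 100 mm high, right of the box; origin at its underside; not part of the job
- jar: glass jar, 60 mm in diameter, 75 mm high, behind the box; origin at its underside; not part of the job

How it is judged:
By the outcome, as a careful person would: the job done as asked, in the order asked, and still so for the second after the job is handed in, with the robot touching nothing.
It also fails if it takes over 59 s, if anything falls off the work surface, if the arm or the gripper's body presses on something with over 40 N, if the wrist force passes 120 N, or if a joint passes its speed limit or range.

## Robot

A 6-joint arm with a two-finger parallel gripper is mounted at the origin on the work surface. World frame = base frame: x ahead of the robot, y to its left, z up, the work surface at z = 0. Lengths are in m, angles in rad, forces in N, time in s.
With the tool pointing down it reaches from about 0.375 to 0.9 m from the base axis. Payload 3.1 kg.
Tool frame: the origin (TCP) lies at the very end of the fingers, on their centre line; the grasp point (between the pads) lies behind it (arm.hold_point_z is the z of the grasp point in the tool frame, in m); z points along the fingers, y is the line along which they close (so a half turn about z gives the same grasp; the last joint's range is limited). The gripper opens to 85 mm and grips with 20 to 120 N. Pads are 22 mm wide; open, the fingers measure 114 mm over their backs; the gripper's body (76 mm by 85 mm) begins 54 mm behind the grasp point. The pads swing forward as they close: fully open they stand 13 mm farther back than shut.
Start: joints at [0.952, 0.527, 1.433, -0, 1.181, -0.178], TCP at [0.267, 0.565, 0.231] pointing down, gripper open.
Joint ranges: [-3.08, 3.08], [-0.75, 2.2], [0.22, 2.44], [-1.43, 4.57], [0, 2.65], [-2.85, 2.85]. Speed limits (rad/s): [2.79, 2.79, 3.14, 3.14, 3.14, 3.14].

## Interface

Orientations are given as a unit quaternion [x, y, z, w].
In Python, from workcell import get_state, imaging, close_job, arm gives the robot as it stands.
- The arm moves only by the tool move_arm, never from a script. Its argument "moves" is one flat list of numbers, 6 for each row, row after row: the shift along the tool's x, y, z in m, then the turn, a rotation vector about the tool's x, y, z in degrees. A call has 1 to 5 rows; each row shifts and turns the commanded pose from where the row before left it, along the tool's axes as they then stand; what a row does not reach is not made up. A row lasts 1/10 s, in which the tool goes at most 50 mm and 8.59 degrees, less where a joint would pass 70% of its speed; a pose out of reach is approached as far as the arm can. A call with a gripper value outside its range is refused whole. "hand" is the finger opening in m, from 0 to 0.0854, set as the call begins (left out, the last holds). The fingers move at their own pace and stop on an object; the grip force is fixed at half the most. Time passes only in rows, so rows that do not move let the fingers close. It gives the time, the measured TCP pose, the force, the opening and the grip force at its end, in the units of the state.
- get_state(): the state, without advancing time (a new reading comes with each control period).
- imaging.capture(name): name is "scene" or "top"; returns (picture, depth): 420x560x3 uint8, red, green, blue; 420x560 float32, m along the optical axis (not along the pixel's ray), 0 where there is no reading.
- imaging.camera_info(name): a dict with "mtx" (3x3 intrinsics, pixels), "R" (3x3) and "t" (3): a world point X has camera coordinates R X + t. Camera axes: x right, y down, z forward; pixel columns grow to the right and rows downward; lengths in m; the calibration is good to about 2 mm. A picture is of the moment at which its call begins. camera_info takes no time and is no camera call.
- close_job(): hands the job in; it is judged then, once.
The state is a dict: "time_s": time; "qpos": joint angles; "qd": joint speeds; "tau": joint torques, N m; "tool_pos": TCP position; "tcp_rot": TCP orientation; "contact_force": force on the tool from outside, world axes, zero at the start; "torque": the same for the moment, N m; "gripper_width": opening from 0.0 (shut) to 1.0 (fully open); "grasp_force": force on a finger pad.
Only numpy, scipy, OpenCV 4.12 (cv2) and the standard library are available. Lean on these libraries where they do the work, as an engineer would, in place of code of your own. Each camera call takes 0.05 s, during which the arm holds its last target. There are 200 camera calls.

## Working session

There is one attempt and no reset: what is moved stays moved. The work goes in short steps, Python scripts to look and compute and a tool call to move; the robot and the scene stay as the last step left them, time stands still between calls to the robot, and variables do not carry over. Pictures are saved under pics/ and viewed, at most 10 in all, crops included, and the job is handed in when it is done.

Besides the shell and the picture viewer there is one more tool, called after "Request:" as a command line: name --argument value ..., lists and objects as JSON in quotes. move_arm: Moves the arm, as the interface text tells. Its arguments: {"type":"object","properties":{"moves":{"type":"array","items":{"type":"number"}},"hand":{"type":"number"}},"required":["moves"]}

```bash
mkdir -p pics; python3 - <<'E'
from workcell import get_state, imaging, arm
import cv2,numpy as np
for n in ("top","scene"):
    p,d=imaging.capture(n); cv2.imwrite(f"pics/{n}0.png",p[:,:,::-1]); np.save(f"pics/{n}0.npy",d)
    c=imaging.camera_info(n); print(n,np.round(c["mtx"],1).tolist(),np.round(c["R"],3).tolist(),np.round(c["t"],3))
print(get_state()); print(arm.hold_point_z)
E
```

```text
top [[385.6, 0.0, 278.3], [0.0, 385.6, 208.1], [0.0, 0.0, 1.0]] [[-0.011, -1.0, 0.028], [-0.989, 0.007, -0.146], [0.146, -0.029, -0.989]] [0.06  0.549 0.746]
scene [[398.4, 0.0, 279.5], [0.0, 398.4, 208.9], [0.0, 0.0, 1.0]] [[-0.431, 0.902, 0.012], [0.602, 0.298, -0.741], [-0.672, -0.312, -0.671]] [ 0.166 -0.281  1.232]
{'time_s': 0.1, 'qpos': array([ 9.51490427e-01,  5.28418688e-01,  1.43377357e+00, -3.27823819e-05,
        1.18144338e+00, -1.78520453e-01]), 'qd': array([-0.00042912, -0.00146322, -0.00210309, -0.00067677, -0.00159854,
       -0.00024349]), 'tau': array([ 2.14952474e-04, -4.43303382e+01, -1.78585589e+01, -2.22057051e-04,
        3.82498067e-03,  2.44359711e-05]), 'tool_pos': array([0.266261  , 0.56471886, 0.23040374]), 'tcp_rot': array([ 2.18606663e-01,  9.75812525e-01, -9.47175884e-04, -3.82797085e-04]), 'contact_force': array([ 0.19345676, -0.38038732, -0.08270262]), 'torque': array([ 0.03147852,  0.02455158, -0.0374934 ]), 'grasp_force': 0.0, 'gripper_width': 1.001885307827041}
-0.0187
```

View pics/top0.png

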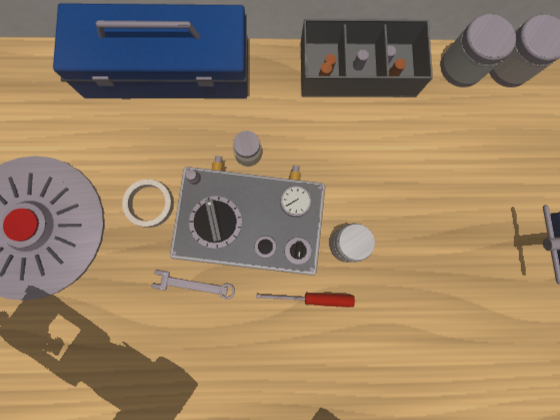

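View pics/scene0.png

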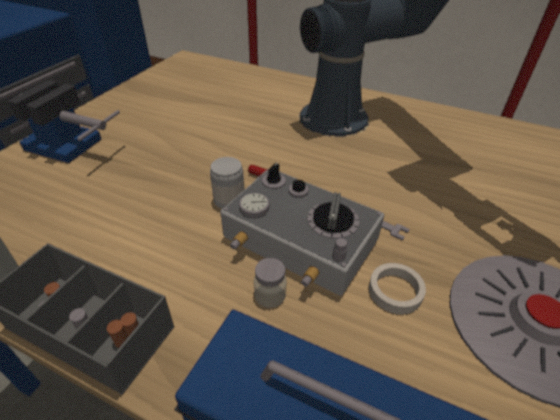

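The top view shows the box's panel, with the dial at about (215,222), the button at (265,247) and the small knob at (298,250). The image's up direction is world +x and left is +y. I'll enlarge it to find the dot and the panel corners.

```bash
cat > h.py <<'E'
import numpy as np
from workcell import imaging
def ray(n,u,v,z):
    "world point on pixel ray at height z"
    c=imaging.camera_info(n);R,t=np.array(c["R"]),np.array(c["t"])
    d=R.T@np.linalg.solve(c["mtx"],[u,v,1.]);o=-R.T@t
    return o+d*(z-o[2])/d[2]
def pix(n,X):
    c=imaging.camera_info(n);p=c["mtx"]@(np.array(c["R"])@X+c["t"]);return p[:2]/p[2]
E
python3 - <<'E'
import cv2,numpy as np
p=cv2.imread("pics/top0.png")[160:280,165:335]
a=cv2.resize(p,None,fx=4.7,fy=4.7,interpolation=cv2.INTER_CUBIC)
cv2.imwrite("pics/c0.png",a)
E
```

```text
(no output)
```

View pics/c0.png

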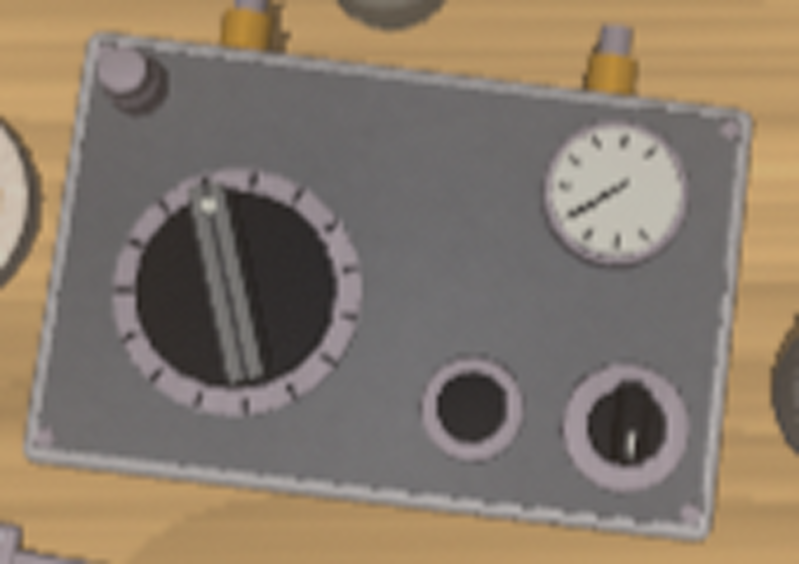

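The crop shows the panel corners at (95,37), (750,117), (708,538) and (28,458), the dot at (208,204), the disc centre near (236,290), and the button at (471,407).

```bash
python3 - <<'E'
import numpy as np
from h import *
f=lambda a,z:ray("top",165+a[0]/4.7-.4,160+a[1]/4.7-.4,z)
W=[f(c,.082)[:2] for c in [(95,37),(750,117),(708,538),(28,458)]]
B=np.array([[90,140],[90,-140],[-90,-140],[-90,140]])/1e3
print(np.round(W,4), [round(np.linalg.norm(W[i]-W[i-1]),3) for i in range(4)])
m=np.mean(W,0);U,S,V=np.linalg.svd(B.T@(np.array(W)-m));R=(U@V).T
yaw=np.arctan2(R[1,0],R[0,0]);print("centre",m,"yaw",yaw, np.degrees(yaw))
g=lambda b:m+R@np.array(b)/1e3
ax=g((-12,62));print("axis",ax,"disc ray",f((236,290),.095));dot=f((208,204),.121);print("dot",dot,"r",np.linalg.norm(dot[:2]-ax),"ang",np.degrees(np.arctan2(*(dot[:2]-ax)[::-1])))
e=f((246,377),.121);print("far end",e,"ang", np.degrees(np.arctan2(*(dot-e)[:2][::-1])))
print("button",g((-48,-38)),f((471,407),.106),"knob",g((-48,-100)),"sock",g((68,118)))
d=np.load("pics/top0.npy")
for u,v in [(215,222),(265,247),(240,190)]: print(d[v,u])
E
```

```text
[[ 0.6243  0.2364]
 [ 0.5891 -0.0343]
 [ 0.4172 -0.0125]
 [ 0.452   0.2588]] [np.float64(0.174), np.float64(0.273), np.float64(0.173), np.float64(0.273)]
centre [0.52067556 0.11209655] yaw -0.12826983754158178 -7.349320329961359
axis [0.51670509 0.17512222] disc ray [0.51723756 0.17526313 0.095     ]
dot [0.54780803 0.1829292  0.121     ] r 0.03206777082163493 ang 14.090403697840076
far end [0.48086278 0.16751469 0.121     ] ang 12.966659827121415
button [0.468209   0.08054881] [0.46931963 0.08191029 0.106     ] knob [0.46027806 0.01905816] sock [0.60321129 0.22042869]
0.6964765
0.7087312
0.74539834
```

Request:
move_arm --hand 0 --moves '[-0.0394, -0.0207, 0, 0, 0, 0, -0.0394, -0.0207, 0, 0, 0, 0, -0.0394, -0.0207, 0, 0, 0, 0, -0.0394, -0.0207, 0, 0, 0, 0, -0.0394, -0.0207, 0, 0, 0, 0]'

```text
time_s: 0.6
tool_pos: [0.4012, 0.386, 0.231]
tcp_rot: [0.218, 0.976, -0.0, -0.0]
contact_force: [0.9, -0.0, -0.6]
gripper_width: 0.143
grasp_force: 0.0
```

Request:
move_arm --moves '[-0.0394, -0.0207, 0, 0, 0, 0, -0.0394, -0.0207, 0, 0, 0, 0, -0.0394, -0.0207, 0, 0, 0, 0, -0.0394, -0.0207, 0, 0, 0, 0, -0.0394, -0.0207, 0, 0, 0, 0]'

```text
time_s: 1.1
tool_pos: [0.5352, 0.2083, 0.231]
tcp_rot: [0.219, 0.976, -0.0, -0.0]
contact_force: [0.0, 0.7, 1.4]
gripper_width: -0.0
grasp_force: 0.0
```

Request:
move_arm --moves '[0, 0, 0, 0, 0, 8.5, 0, 0, 0, 0, 0, 8.5, 0, 0, 0, 0, 0, 8.5, 0, 0, 0, 0, 0, 8.5, 0, 0, 0, 0, 0, 8.5]'

```text
time_s: 1.6
tool_pos: [0.5343, 0.2097, 0.2308]
tcp_rot: [0.56, 0.828, -0.0, -0.0]
contact_force: [0.5, -0.6, -0.2]
gripper_width: 0.002
grasp_force: 0.0
```

Request:
move_arm --moves '[0, 0, 0, 0, 0, 8.5, 0, 0, 0.02, 0, 0, 0, 0, 0, 0.02, 0, 0, 0, 0, 0, 0, 0, 0, 0, 0, 0, 0, 0, 0, 0]'

```text
time_s: 2.1
tool_pos: [0.5344, 0.2099, 0.191]
tcp_rot: [0.617, 0.787, -0.001, -0.0]
contact_force: [-0.2, 0.0, 0.4]
gripper_width: 0.001
grasp_force: 0.0
```

Request:
move_arm --moves '[0, 0, 0.028, 0, 0, 0, 0, 0, 0.028, 0, 0, 0, 0, 0, 0.02, 0, 0, 0, 0, 0, 0.009, 0, 0, 0, 0, 0, 0, 0, 0, 0]'

```text
time_s: 2.6
tool_pos: [0.5346, 0.2099, 0.106]
tcp_rot: [0.617, 0.787, -0.0, -0.0]
contact_force: [-0.1, 1.2, 0.7]
gripper_width: 0.001
grasp_force: 0.0
```

```bash
cat > look.py <<'E'
import sys,cv2
from workcell import imaging
p,_=imaging.capture("scene"); q,_=imaging.capture("top")
a=cv2.resize(p[150:290,200:390,::-1],None,fx=4,fy=4,interpolation=cv2.INTER_CUBIC)
cv2.imwrite(f"pics/s{sys.argv[1]}.png",a); cv2.imwrite(f"pics/t{sys.argv[1]}.png",q[:,:,::-1])
E
python3 look.py 1
```

```text
(no output)
```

View pics/s1.png

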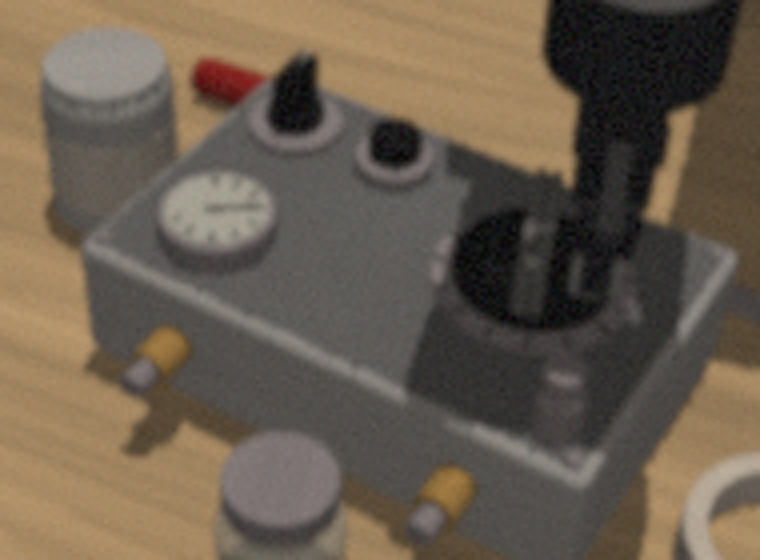

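The finger stands clear of the bar's left side, next to the nose end, tip near (600,295) with the bar at (535,260). I'll close the gap, then follow the arc.

Request:
move_arm --moves '[-0.003, 0, 0, 0, 0, 0, -0.003, 0, 0, 0, 0, 0, -0.003, 0, 0, 0, 0, 0, -0.003, 0, 0, 0, 0, 0, 0, 0, 0, 0, 0, 0]'

```text
time_s: 3.2
tool_pos: [0.5381, 0.1986, 0.1069]
tcp_rot: [0.618, 0.786, 0.001, 0.0]
contact_force: [0.3, 2.4, 1.5]
gripper_width: 0.006
grasp_force: 1.4
```

Request:
move_arm --moves '[-0.0018, 0.0012, 0, 0, 0, 4, -0.0018, 0.0012, 0, 0, 0, 4, -0.0018, 0.0012, 0, 0, 0, 4, -0.0018, 0.0012, 0, 0, 0, 4, 0, 0, 0, 0, 0, 0]'

```text
time_s: 3.7
tool_pos: [0.5433, 0.1915, 0.1063]
tcp_rot: [0.721, 0.693, -0.0, 0.0]
contact_force: [0.4, -0.3, 0.9]
gripper_width: 0.001
grasp_force: 0.0
```

Request:
move_arm --moves '[-0.0018, 0.0012, 0, 0, 0, 4, -0.0018, 0.0012, 0, 0, 0, 4, -0.0018, 0.0012, 0, 0, 0, 4, -0.0018, 0.0012, 0, 0, 0, 4, -0.0018, 0.0012, 0, 0, 0, 4]'

```text
time_s: 4.2
tool_pos: [0.5469, 0.1833, 0.1061]
tcp_rot: [0.831, 0.556, 0.0, -0.001]
contact_force: [-1.6, 4.9, 0.5]
gripper_width: -0.0
grasp_force: 1.9
```

Request:
move_arm --moves '[-0.0018, 0.0012, 0, 0, 0, 4, 0, 0, 0, 0, 0, 0, -0.0018, 0.0012, 0, 0, 0, 4, -0.0018, 0.0012, 0, 0, 0, 4, -0.0018, 0.0012, 0, 0, 0, 4]'

```text
time_s: 4.7
tool_pos: [0.5485, 0.1743, 0.1062]
tcp_rot: [0.9, 0.436, 0.001, -0.001]
contact_force: [1.0, 5.8, 0.1]
gripper_width: 0.0
grasp_force: 2.4
```

```bash
python3 look.py 2
```

```text
(no output)
```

View pics/s2.png

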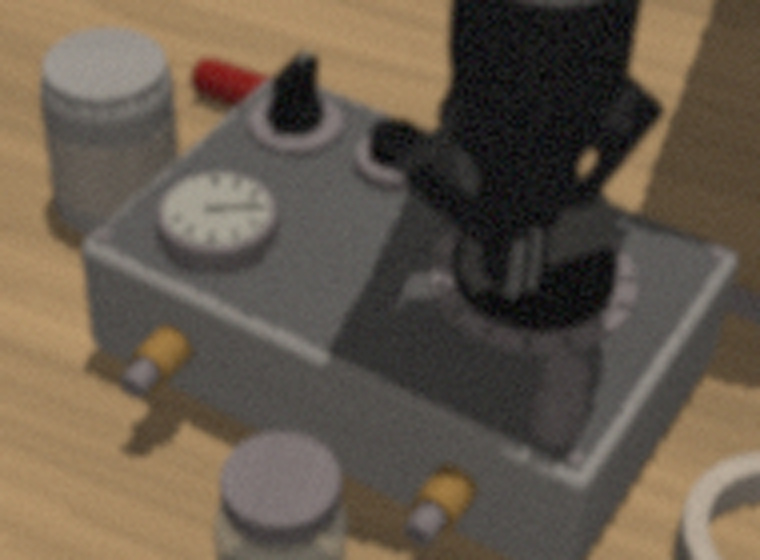

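Request:
move_arm --moves '[-0.0018, 0.0012, 0, 0, 0, 4, -0.0018, 0.0012, 0, 0, 0, 4, -0.0018, 0.0012, 0, 0, 0, 4, -0.0018, 0.0012, 0, 0, 0, 4, 0, 0, 0, 0, 0, 0]'

```text
time_s: 5.3
tool_pos: [0.5464, 0.1643, 0.1062]
tcp_rot: [0.951, 0.308, -0.001, 0.0]
contact_force: [-0.1, -0.7, 0.2]
gripper_width: 0.001
grasp_force: 0.0
```

Request:
move_arm --moves '[-0.0018, 0.0012, 0, 0, 0, 4, 0, 0, 0, 0, 0, 0, -0.0018, 0.0012, 0, 0, 0, 4, 0, 0, 0, 0, 0, 0, 0, 0, 0, 0, 0, 0]'

```text
time_s: 5.8
tool_pos: [0.5457, 0.1611, 0.1064]
tcp_rot: [0.97, 0.241, 0.001, 0.0]
contact_force: [1.6, 2.2, -0.9]
gripper_width: -0.0
grasp_force: 1.2
```

Request:
move_arm --moves '[-0.0018, 0.0012, 0, 0, 0, 4, 0, 0, 0, 0, 0, 0, 0, 0, 0, 0, 0, 0, 0, 0, 0, 0, 0, 0, 0, 0, 0, 0, 0, 0]'

```text
time_s: 6.3
tool_pos: [0.5446, 0.1591, 0.1065]
tcp_rot: [0.978, 0.206, 0.001, 0.0]
contact_force: [3.7, 2.4, -2.7]
gripper_width: 0.005
grasp_force: 2.2
```

Request:
move_arm --moves '[-0.0018, 0.0012, 0, 0, 0, 4, 0, 0, 0, 0, 0, 0, 0, 0, 0, 0, 0, 0, 0, 0, 0, 0, 0, 0, 0, 0, 0, 0, 0, 0]'

```text
time_s: 6.8
tool_pos: [0.5418, 0.1568, 0.106]
tcp_rot: [0.985, 0.172, -0.001, 0.0]
contact_force: [-0.3, -0.7, -0.3]
gripper_width: -0.002
grasp_force: 0.0
```

The force dropped at about 84°, the fourth ridge, so the dial should have run on to click 4. I'll back off, lift, move aside and check.

Request:
move_arm --moves '[0.008, 0, 0, 0, 0, 0, 0.008, 0, 0, 0, 0, 0, 0, 0, -0.03, 0, 0, 0, 0, 0, -0.03, 0, 0, 0, 0, 0, -0.03, 0, 0, 0]'

```text
time_s: 7.3
tool_pos: [0.5585, 0.1628, 0.1971]
tcp_rot: [0.985, 0.172, -0.0, 0.0]
contact_force: [0.3, 0.2, -0.2]
gripper_width: 0.003
grasp_force: 0.0
```

Request:
move_arm --moves '[0, 0.05, -0.01, 0, 0, 0, 0, 0.05, 0, 0, 0, 0, 0, 0.05, 0, 0, 0, 0, 0, 0.05, 0, 0, 0, 0, 0, 0.0, 0, 0, 0, 0]'

```text
time_s: 7.8
tool_pos: [0.6289, -0.0315, 0.2065]
tcp_rot: [0.986, 0.168, 0.002, 0.002]
contact_force: [-0.3, 1.1, 0.8]
gripper_width: -0.004
grasp_force: 0.0
```

```bash
python3 - <<'E'
import cv2
from workcell import imaging
q,_=imaging.capture("top"); a=q[160:280,165:335,::-1]
cv2.imwrite("pics/c3.png",cv2.resize(a,None,fx=4.7,fy=4.7,interpolation=cv2.INTER_CUBIC))
E
```

```text
(no output)
```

View pics/c3.png

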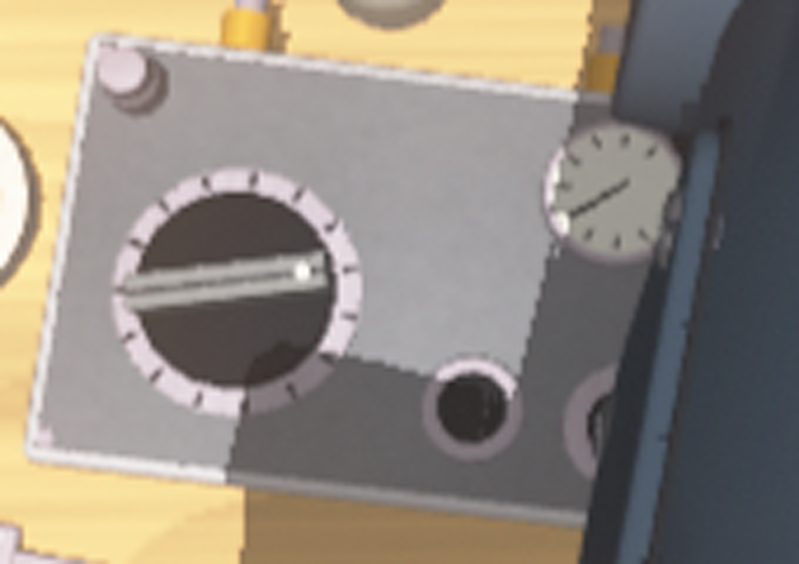

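The bar now runs from (128,292) to its dot at (304,271). That is about 96° clockwise from before, which is four clicks, and the box hasn't moved. Next is the button.

Request:
move_arm --moves '[-0.0226, -0.032, 0, 0, 0, 0, -0.0226, -0.032, 0, 0, 0, 0, -0.0226, -0.032, 0, 0, 0, 0, -0.0226, -0.032, 0, 0, 0, 0, -0.0226, -0.032, 0, 0, 0, 0]'

```text
time_s: 8.35
tool_pos: [0.4629, 0.0896, 0.2062]
tcp_rot: [0.985, 0.172, -0.0, -0.0]
contact_force: [0.3, 0.2, 1.5]
gripper_width: -0.001
grasp_force: 0.0
```

Request:
move_arm --moves '[0, 0, 0, 0, 0, -8, 0, 0, 0, 0, 0, -8, 0, 0, 0, 0, 0, -8, 0, 0, 0, 0, 0, -8, 0, 0, 0, 0, 0, -8]'

```text
time_s: 8.85
tool_pos: [0.4642, 0.089, 0.2063]
tcp_rot: [0.865, 0.501, -0.0, -0.0]
contact_force: [-0.6, -0.0, -0.2]
gripper_width: -0.001
grasp_force: 0.0
```

Request:
move_arm --moves '[0, 0, 0, 0, 0, -8, 0, 0, 0, 0, 0, -8, 0, 0, 0, 0, 0, -8, 0, 0, 0, 0, 0, -6, 0, 0, 0, 0, 0, 0]'

```text
time_s: 9.35
tool_pos: [0.4643, 0.0888, 0.2062]
tcp_rot: [0.708, 0.706, -0.0, -0.0]
contact_force: [-0.1, -0.8, -0.1]
gripper_width: -0.002
grasp_force: 0.0
```

Request:
move_arm --moves '[-0.0073, 0.0047, 0, 0, 0, 0, 0, 0, 0.04, 0, 0, 0, 0, 0, 0.04, 0, 0, 0, 0, 0, 0.012, 0, 0, 0, 0, 0, 0, 0, 0, 0]'

```text
time_s: 9.85
tool_pos: [0.4682, 0.0802, 0.1122]
tcp_rot: [0.709, 0.705, -0.002, -0.002]
contact_force: [-0.6, -0.1, 0.7]
gripper_width: -0.002
grasp_force: 0.0
```

```bash
python3 look.py 4
```

```text
(no output)
```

View pics/s4.png

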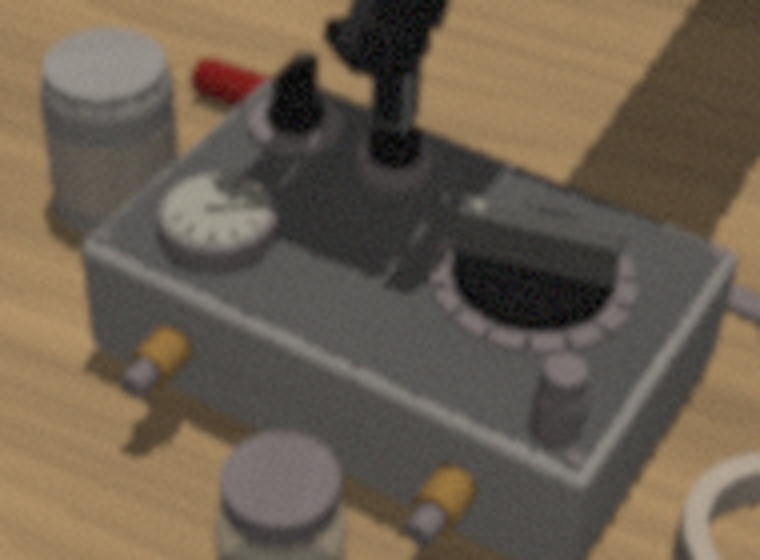

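The finger is centred over the button (395,150) and clear of the knob. I'll press in small steps.

Request:
move_arm --moves '[0, 0, 0.003, 0, 0, 0, 0, 0, 0.003, 0, 0, 0, 0, 0, 0.002, 0, 0, 0, 0, 0, 0, 0, 0, 0, 0, 0, 0, 0, 0, 0]'

```text
time_s: 10.45
tool_pos: [0.4695, 0.0803, 0.1063]
tcp_rot: [0.709, 0.706, 0.0, 0.0]
contact_force: [0.6, 0.7, 0.9]
gripper_width: 0.002
grasp_force: 0.0
```

Request:
move_arm --moves '[0, 0, 0.0015, 0, 0, 0, 0, 0, 0.0015, 0, 0, 0, 0, 0, 0.001, 0, 0, 0, 0, 0, 0, 0, 0, 0, 0, 0, 0, 0, 0, 0]'

```text
time_s: 10.95
tool_pos: [0.4695, 0.0803, 0.1022]
tcp_rot: [0.709, 0.706, 0.0, 0.0]
contact_force: [-0.5, 0.2, 2.4]
gripper_width: -0.001
grasp_force: 1.5
```

Request:
move_arm --moves '[0, 0, 0.001, 0, 0, 0, 0, 0, 0.001, 0, 0, 0, 0, 0, 0.0005, 0, 0, 0, 0, 0, 0, 0, 0, 0, 0, 0, 0, 0, 0, 0]'

```text
time_s: 11.45
tool_pos: [0.4696, 0.0803, 0.1]
tcp_rot: [0.709, 0.706, 0.0, 0.0]
contact_force: [-1.2, 0.6, 7.4]
gripper_width: -0.002
grasp_force: 3.5
```

Request:
move_arm --moves '[0, 0, 0.0005, 0, 0, 0, 0, 0, 0.0005, 0, 0, 0, 0, 0, 0, 0, 0, 0, 0, 0, 0, 0, 0, 0]'

```text
time_s: 11.85
tool_pos: [0.4696, 0.0803, 0.0999]
tcp_rot: [0.709, 0.706, 0.0, 0.0]
contact_force: [-3.0, -0.7, 14.7]
gripper_width: 0.001
grasp_force: 7.4
```

The button is at its stop: z is 0.100 and the force rises stiffly to 15 N. I'll let it spring back and move clear.

Request:
move_arm --moves '[0, 0, -0.003, 0, 0, 0, 0, 0, -0.006, 0, 0, 0, 0, 0, -0.02, 0, 0, 0, 0, 0, -0.04, 0, 0, 0, 0, 0, -0.04, 0, 0, 0]'

```text
time_s: 12.35
tool_pos: [0.4682, 0.0803, 0.2079]
tcp_rot: [0.709, 0.705, -0.001, -0.001]
contact_force: [1.2, 0.0, -0.7]
gripper_width: -0.001
grasp_force: 0.0
```

Request:
move_arm --moves '[-0.045, 0, 0, 0, 0, 0, -0.045, 0, 0, 0, 0, 0, -0.045, 0, 0, 0, 0, 0, -0.045, 0, 0, 0, 0, 0, -0.045, 0, 0, 0, 0, 0]'

```text
time_s: 12.85
tool_pos: [0.4677, -0.1462, 0.2074]
tcp_rot: [0.709, 0.706, -0.0, -0.001]
contact_force: [1.4, 0.4, 0.5]
gripper_width: -0.002
grasp_force: 0.0
```

Request:
move_arm --moves '[0, 0, 0, 0, 0, 0, 0, 0, 0, 0, 0, 0]'

```text
time_s: 13.05
tool_pos: [0.4677, -0.1453, 0.2071]
tcp_rot: [0.71, 0.705, -0.0, -0.001]
contact_force: [0.3, 0.3, 0.5]
gripper_width: -0.0
grasp_force: 0.0
```

```bash
python3 - <<'E'
import cv2
from workcell import imaging
q,_=imaging.capture("top")
cv2.imwrite("pics/c5.png",cv2.resize(q[120:310,110:380,::-1],None,fx=2.9,fy=2.9,interpolation=cv2.INTER_CUBIC))
E
```

```text
(no output)
```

View pics/c5.png

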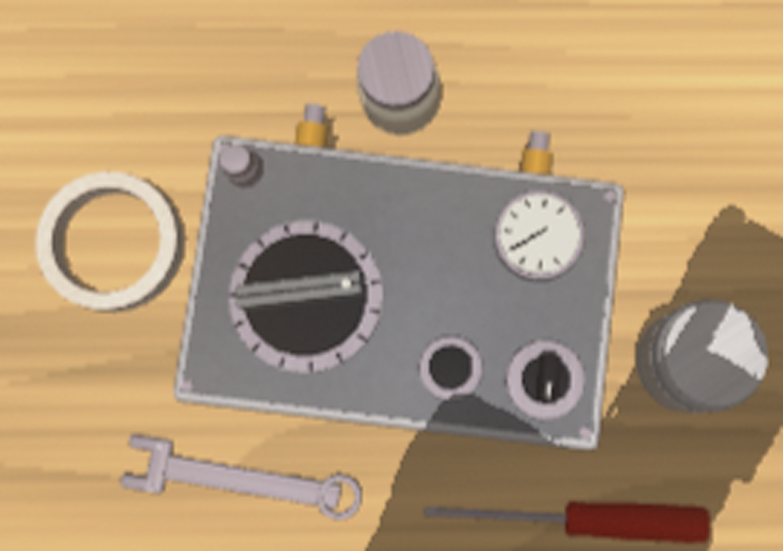

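The dial is still at four clicks, with its dot at (346,284). The small knob (547,378), the socket and everything around the box are where they were, and the arm is clear.

```bash
python3 -c "from workcell import close_job; print(close_job())"
```

```text
the job is handed in; nothing more can be done
None
```

I turned the dial four clicks clockwise, pressed the button to its stop and released it, then handed the job in at about 13 s; the last picture shows the small knob, the box and everything around it unmoved.

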